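Roll the lying reagent bottle into the label reader's V-rest and read it

ROBOT

A 6-joint arm with a two-finger parallel gripper is mounted at the origin on the work surface. World frame = base frame: x ahead of the robot, y to its left, z up, the work surface at z = 0. Lengths are in m, angles in rad, forces in N, time in s.
With the tool pointing down it reaches from about 0.25 to 0.725 m from the base axis. Payload 4 kg.
Tool frame: the origin (TCP) lies on the centre line of the jaws, within the pads' length; the fingertips stand 22 mm ahead of it and the grasp point (between the pads) lies 3 mm ahead of it; z points along the fingers, y is the line along which they close (so a half turn about z gives the same grasp; the last joint's range is limited). The gripper opens to 85 mm and grips with 20 to 120 N. Pads are 22 mm wide; open, the fingers measure 114 mm over their backs; the gripper's body (76 mm by 85 mm) begins 54 mm behind the grasp point. The pads swing forward as they close: fully open they stand 13 mm farther back than shut.
Start: joints at [0, 0.241, 0.005, 1.335, 0, 1.571], TCP at [0.5, -0, 0.253] pointing down, gripper open.
Joint ranges: [-2.72, 2.72], [-1.05, 1.87], [-1.09, 1.28], [-1.99, 2.15], [-1.42, 1.44], [-3.14, 3.14]. Speed limits (rad/s): [2.79, 2.79, 3.14, 3.14, 3.14, 3.14].

INTERFACE

Orientations are given as a unit quaternion [x, y, z, w].
In Python, from workcell import bot gives the robot as it stands.
- The arm moves only by the shell command python3 -m inch 'ROWS'. ROWS is JSON, one flat list of numbers, 7 for each row, row after row: the shift along the world's x, y, z in mm, then the turn, a rotation vector about the world's x, y, z in rad, then the opening in per cent of the stroke, from 0 (shut) to 100 (fully open). A call has 1 to 8 rows; each row is the pose to reach, as a shift and turn from the pose commanded when the call began; what a row does not reach only later rows make up. A row lasts 1/12 s, in which the tool goes at most 41.7 mm and 7.16 degrees, less where a joint would pass 70% of its speed; a pose out of reach is approached as far as the arm can. A call with a gripper value outside its range is refused whole. The fingers move at their own pace and stop on an object; the grip force is fixed at half the most. Time passes only in rows, so rows that repeat a pose let the fingers close. It gives the time, the measured TCP pose, the force, the opening and the grip force at its end, in the units of the state.
- bot.get_obs(): the state, without advancing time (a new reading comes with each control period).
- bot.camera(name): name is "scene" or "side" or "wrist"; returns the picture (384x512x3 uint8, blue, green, red); there is no depth.
- bot.camera_info(name): a dict with "intrinsics" (3x3 intrinsics, pixels), "camera_from_world" (4x4, takes a point from world to camera coordinates); the wrist camera has in their place "hand_eye" (4x4, takes a point from camera to tool coordinates, whose origin is the TCP and whose axes are the flange's). Camera axes: x right, y down, z forward; pixel columns grow to the right and rows downward; lengths in m; the calibration is good to about 2 mm. A picture is of the moment at which its call begins: read the wrist's pose just before it. camera_info takes no time and is no camera call.
- bot.job_done(): hands the job in; it is judged then, once.
Trained networks look in the newest picture that a camera, given by its name, has taken for a name from the list of things; names that differ only in an ending like _2 or _b are one class to them, and where a whole thing is asked for, a point or a joint stands for the part that bears it (a point fixed in the world has none). Each returns a list of dicts, best first, with "confidence" (0 to 1); they miss things now and then, are a little off and sometimes report something else, mostly with a low value. They report only what shows in the picture. A call takes as long as a camera call.
- bot.silhouettes(camera, target): "mask" (384x512 bool, what is visible of it) and "uv" ([column, row] in pixels, amid what is visible of it).
- bot.spot_point(camera, target): "uv" ([column, row] in pixels: a listed point, or the origin of a listed thing).
The state is a dict: "clock": time; "joint_pos": joint angles; "joint_vel": joint speeds; "tau": joint torques, N m; "eef_pos": TCP position; "tool_rot": TCP orientation; "ft_force": force on the tool from outside, world axes, zero at the start; "ft_torque": the same for the moment, N m; "grip_width": finger opening in m; "grasp_force": force on a finger pad.
Only numpy, scipy, OpenCV 4.12 (cv2) and the standard library are available. Lean on these libraries where they do the work, as an engineer would, in place of code of your own. Each camera call takes 0.05 s, during which the arm holds its last target. There are 200 camera calls.

TASK

Without picking it up, roll the black bottle that lies on the bench along on its side, up the low ramp and into the V-shaped rest of the label reader, so that it lies still in the V with its whole length on the rest. Then press the reader's button fully down to read the label, and let go. The bottle must roll over at least half a turn on the way and must not be lifted or stood up; leave the standing bottle and the two specimen cups where they are.

Things in the scene. Friction and masses are not known exactly. Their poses are not given: they have to be found in the camera images.
- bottle: Black bottle, white label: plain cylinder, 50 mm diameter, 110 mm long, 0.15 kg, smooth, lying on its side 140 to 240 mm before the V, axis within 0.1 rad of parallel to it. Origin at its centre. Own x runs along the cylinder to the cap; z is up at the start and turns as it rolls. Pushed slowly from behind at or below axis height it rolls ahead square to its axis; pressed above it, it wedges.
- reader: White label reader, fixed, with aluminium ramp and V-rest before its housing. Origin at bench height below the middle of the V's bottom line. x runs along the V (190 mm long, open ends); y points from the ramp to the housing, the way to roll. Housing: 60 mm high, 190 mm long (x), y = 32 to 110 mm. A seated bottle's axis is at y = 0, 33 mm above the bench, parallel to x.
- crest (a point): Middle of the crest between ramp and V, 13 mm above the bench, 16 mm to the ramp side (-y) of the V's bottom line. The ramp rises to it at 15 degrees from the bench, starting 49 mm before it. Beyond it the V goes down at 30 degrees to 4 mm height and up again at 30 degrees to the housing. Once its axis has passed the crest the bottle rolls into the V by itself.
- key_top (a point): Middle of the top of the white round push button, 28 mm in diameter, that stands on top of the reader's housing (20 mm to the -x side and 72 mm to the +y side of the reader's origin). It is pressed straight down.
- key (a joint): Travel of that button in m: 0 when released, 0.006 fully down; a spring returns it; about 5 N hold it fully down.
- standing: Bystander: bottle like the other one but standing upright, 50 mm in diameter, 110 mm high. Origin at the centre of its underside.
- cup_a: Bystander: clear specimen cup with a screw lid, 62 mm in diameter at the lid, 66 mm high. Origin at the centre of its underside.
- cup_b: Bystander: a second specimen cup of the same shape and size. Origin at the centre of its underside.

How it is judged:
On the way, in this order (a step that is already met when the one before it is completed fails the run):
1. the bottle has rolled over by at least about half a turn before it lies in the V (angle between bottle's own z axis and vertical above 2 rad and y of bottle in the frame of reader below -0.016 m), for 0.05 s.
2. the bottle lies in the V of the reader (y of bottle in the frame of reader between -0.007 and 0.007 m and z of bottle in the frame of reader below 0.037 m), for 0.3 s.
3. the button is pressed down while the bottle lies in the V (value of joint key above 0.0045 m and y of bottle in the frame of reader between -0.007 and 0.007 m), for 0.05 s.
At the end, for the whole second after the job is handed in: The bottle lies at rest in the V: its axis within 7 mm of the V's bottom line across it, at 29 to 37 mm height, within 0.08 rad of parallel to it, its centre within 40 mm of the middle along the V (so its whole length is on the rest), and the button, pressed at least 4.5 mm, has come up again (all of step 2 and x of bottle in the frame of reader between -0.04 and 0.04 m and z of bottle in the frame of reader above 0.029 m and angle between the x axis of bottle and the x axis of reader, either way round below 0.08 rad and linear speed of bottle below 0.01 m/s and value of joint key below 0.002 m); the robot touches nothing.
It fails at once if the bottle is lifted off its rolling path (centre more than 50 mm above the bench) (height (world z) of bottle above 0.05 m).
It fails at once if the bottle is tipped up on end (angle between bottle's own x axis and vertical below 1.2 rad or angle between bottle's own x axis and vertical above 1.94 rad).
It fails at once if the standing bottle or a cup is moved by more than 20 mm (distance of any of standing, cup_a, cup_b from where it was at the start of the episode above 0.02 m).
It also fails if it takes over 54 s, if anything falls off the work surface, if the arm or the gripper's body presses on something with over 40 N, if the wrist force passes 120 N, or if a joint passes its speed limit or range.

## Working session

There is one attempt and no reset: what is moved stays moved. The work goes in short steps, Python scripts to look and compute and a shell command to move; the robot and the scene stay as the last step left them, time stands still between calls to the robot, and variables do not carry over. Pictures are saved under pics/ and viewed, at most 10 in all, crops included, and the job is handed in when it is done.

```bash
mkdir -p pics
cat > h.py <<'E'
import numpy as np,cv2
from workcell import bot
from scipy.spatial.transform import Rotation as R
def cam(n):
    i=bot.camera_info(n);K=np.array(i["intrinsics"])
    if n=="wrist":
        o=bot.get_obs();T=np.eye(4);T[:3,:3]=R.from_quat(o["tool_rot"]).as_matrix();T[:3,3]=o["eef_pos"]
        return K,T@np.array(i["hand_eye"])
    return K,np.linalg.inv(np.array(i["camera_from_world"]))
def back(K,W,uv,z):
    d=W[:3,:3]@np.linalg.inv(K)@np.array([uv[0],uv[1],1.]);c=W[:3,3]
    return c+d*(z-c[2])/d[2]
E
python3 - <<'E'
from h import *
print(bot.get_obs())
ims=[]
for n in("scene","side"):
    K,W=cam(n);im=bot.camera(n);cv2.imwrite(f"pics/{n}.png",im)
    print(n,W[:3,3].round(3))
    for t,z in(("bottle",.025),("reader",0),("crest",.013),("key_top",.07),("standing",0),("cup_a",0)):
        for r in bot.spot_point(n,t)[:3]: print(t,round(r["confidence"],2),np.round(r["uv"]),back(K,W,r["uv"],z).round(3))
    for r in bot.silhouettes(n,"bottle")[:2]:
        m=r["mask"].astype(np.uint8);print(r["confidence"],r["uv"],cv2.minAreaRect(cv2.findNonZero(m)))
E
```

```text
{'clock': 0.0, 'joint_pos': array([-1.51776043e-05,  2.41410241e-01,  3.68480927e-03,  1.33521484e+00,
       -3.24883911e-05,  1.57078056e+00]), 'joint_vel': array([ 4.53290844e-04,  1.55277999e-03,  3.78522872e-04, -9.02234646e-05,
       -1.49963644e-03,  3.24951205e-04]), 'tau': array([ 5.50268451e-04, -3.72315860e+01,  2.52406776e+01,  1.67737965e-02,
        2.29149265e-05,  1.14679995e-05]), 'eef_pos': array([ 4.99389450e-01, -1.67250175e-05,  2.52399254e-01]), 'tool_rot': array([ 0.70710615,  0.70710659, -0.00076947, -0.00074652]), 'ft_force': array([-0.20916029,  0.01329684, -0.63473884]), 'ft_torque': array([ 0.0121991 , -0.05193135, -0.01050684]), 'grasp_force': 0.0, 'grip_width': 0.08574221843222363}
scene [ 0.933 -0.118  0.636]
bottle 0.6 [170. 234.] [ 0.597 -0.152  0.025]
bottle 0.4 [329. 242.] [0.706 0.104 0.025]
reader 0.62 [279. 185.] [0.551 0.075 0.   ]
reader 0.28 [169. 234.] [ 0.585 -0.155  0.   ]
crest 0.78 [269. 184.] [0.551 0.053 0.013]
key_top 0.65 [303. 138.] [0.508 0.136 0.07 ]
standing 0.93 [238. 296.] [ 0.735 -0.074  0.   ]
cup_a 0.98 [332. 240.] [0.694 0.12  0.   ]
cup_a 0.6 [223. 138.] [0.399 0.005 0.   ]
0.85 [167.6, 232.8] ((167.74880981445312, 234.66485595703125), (69.65323638916016, 31.195035934448242), 56.72511291503906)
side [ 0.517 -0.555  0.465]
bottle 0.74 [274. 301.] [ 0.597 -0.159  0.025]
reader 0.98 [223. 217.] [0.552 0.063 0.   ]
reader 0.48 [275. 303.] [ 0.602 -0.139  0.   ]
crest 0.8 [222. 212.] [0.551 0.059 0.013]
key_top 0.49 [195. 159.] [0.516 0.147 0.07 ]
standing 0.94 [349. 261.] [ 0.724 -0.079  0.   ]
cup_a 0.88 [295. 191.] [0.689 0.116 0.   ]
cup_a 0.77 [140. 250.] [0.417 0.004 0.   ]
0.96 [279.1, 301.1] ((275.5689392089844, 300.6723937988281), (41.03866958618164, 94.14753723144531), 68.19859313964844)
0.22 [197.0, 160.4] ((194.5, 160.5), (15.0, 11.0), 0.0)
```

View pics/scene.png

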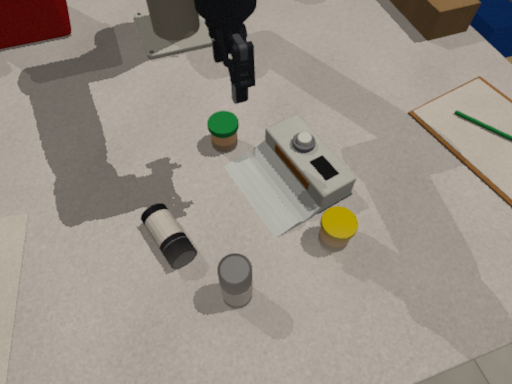

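View pics/side.png

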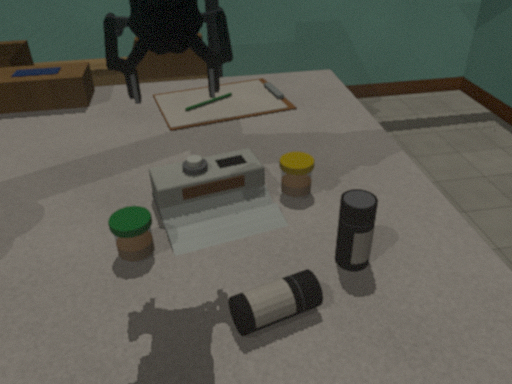

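The scene view shows the bottle lying at (168,235), the reader with its ramp towards the bottle, the button at (303,138), cups at (223,130) and (338,228), and the standing bottle at (236,280). The side view agrees. I'll fit the poses to the masks next.

```bash
cat > fit.py <<'E'
from h import *
from scipy.optimize import minimize
def box(x,y0,y1,z0,z1): return np.array([[a,b,c] for a in(-x,x) for b in(y0,y1) for c in(z0,z1)])
RD=[np.array([[s*.095,y,z] for s in(-1,1) for y,z in((-.065,0),(-.016,0),(-.016,.013))]),
    np.array([[s*.095,y,z] for s in(-1,1) for y,z in((-.016,0),(-.016,.013),(0,.004),(.032,0),(.032,.022))]),box(.095,.032,.11,0,.06)]
a=np.linspace(0,2*np.pi,24)
BT=lambda z:[np.array([[s*.055,.025*np.cos(t),z+.025*np.sin(t)] for s in(-1,1) for t in a])]
def render(p,parts,K,W):
    V=np.linalg.inv(W);m=np.zeros((384*4,512*4),np.uint8)
    Rz=R.from_euler("z",p[2]).as_matrix()
    for q in parts:
        w=q@Rz.T+[p[0],p[1],0];c=w@V[:3,:3].T+V[:3,3];u=c@K.T;u=u[:,:2]/u[:,2:]
        cv2.fillConvexPoly(m,cv2.convexHull(np.round((u+.5)*4).astype(np.int32)),1)
    return cv2.resize(m*255,(512,384),interpolation=cv2.INTER_AREA)/255.
def fit(p0,parts,views):
    def cost(p):
        c=0
        for K,W,m in views:
            r=render(p,parts,K,W);c+=np.abs(r-m).sum()/m.sum()
        return c
    p0=np.array(p0)
    for k in range(2):
        s=minimize(cost,p0,method="Nelder-Mead",options=dict(initial_simplex=np.vstack([p0]+[p0+d for d in np.diag([.015,.015,.1])]),xatol=1e-4,fatol=1e-4));p0=s.x
    return s.x.round(4),round(s.fun/len(views),3)
def views(t,cams,pick):
    o=[]
    for n in cams:
        K,W=cam(n);bot.camera(n)
        rs=bot.silhouettes(n,t)
        rs=[r for r in rs if pick(K,W,r)]
        if rs:o.append((K,W,rs[0]["mask"].astype(float)))
        else: print("no",t,n)
    return o
near=lambda xy,d=.06:(lambda K,W,r:np.linalg.norm(back(K,W,r["uv"],.025)[:2]-xy)<d)
def rel(r,b):
    c,s=np.cos(r[2]),np.sin(r[2]);d=np.array(b[:2])-r[:2]
    return np.array([c*d[0]+s*d[1],-s*d[0]+c*d[1],b[2]-r[2]]).round(4)
E
python3 - <<'E'
from fit import *
v=views("reader",("scene","side"),near([.54,.1],.12))
r=fit([.551,.073,.4],RD,v);print(r)
for w in v: print(fit(r[0],RD,[w]))
v=views("bottle",("scene","side"),near([.6,-.155]))
b=fit([.6,-.155,.4],BT(.025),v);print(b)
for w in v: print(fit(b[0],BT(.025),[w]))
print(rel(r[0],b[0]),rel(r[0],[.4,.005,0]),rel(r[0],[.69,.118,0]),rel(r[0],[.73,-.077,0]))
E
```

```text
(array([0.5489, 0.0659, 0.2139]), np.float64(0.03))
(array([0.5496, 0.0669, 0.2157]), np.float64(0.025))
(array([0.5486, 0.065 , 0.2143]), np.float64(0.031))
(array([ 0.5975, -0.157 ,  0.2768]), np.float64(0.041))
(array([ 0.597 , -0.1565,  0.2725]), np.float64(0.032))
(array([ 0.5977, -0.1577,  0.273 ]), np.float64(0.033))
[ 2.000e-04 -2.281e-01  6.290e-02] [-0.1584 -0.0279 -0.2139] [ 0.1489  0.021  -0.2139] [ 0.1466 -0.1781 -0.2139]
```

```bash
python3 -m inch '[116,-220,0,0,0,0.275,35, 116,-220,0,0,0,0.275,35, 116,-220,0,0,0,0.275,35, 116,-220,0,0,0,0.275,35, 116,-220,0,0,0,0.275,35, 116,-220,0,0,0,0.275,35, 116,-220,-80,0,0,0.275,35, 116,-220,-80,0,0,0.275,35]'
python3 -m inch '[0,0,-40,0,0,0,35, 0,0,-80,0,0,0,35, 0,0,-110,0,0,0,35, 0,0,-130,0,0,0,35, 0,0,-140,0,0,0,35, 0,0,-140,0,0,0,35]'
python3 - <<'E'
from h import *
o=bot.get_obs();print(o["eef_pos"],R.from_quat(o["tool_rot"]).as_matrix().round(3),o["grip_width"])
a=bot.camera("side")
b=bot.camera("wrist")
cv2.imwrite("pics/s2.png",np.hstack([cv2.resize(a[200:384,180:430],None,fx=1.6,fy=1.6),cv2.resize(b,(392,294))]))
E
```

```text
clock: 1.87
eef_pos: [0.6203, -0.2243, 0.1754]
tool_rot: [0.605, 0.796, 0.002, 0.005]
ft_force: [-0.3, 0.4, -1.5]
grip_width: 0.03
grasp_force: 0.0
clock: 2.37
eef_pos: [0.6139, -0.2193, 0.03]
tool_rot: [0.604, 0.797, -0.001, -0.003]
ft_force: [-1.0, 0.0, 0.2]
grip_width: 0.0296
grasp_force: 0.0
[ 0.61393695 -0.21925326  0.03002878] [[-0.272  0.962 -0.006]
 [ 0.962  0.272  0.002]
 [ 0.003 -0.005 -1.   ]] 0.029649755494221528
```

View pics/s2.png

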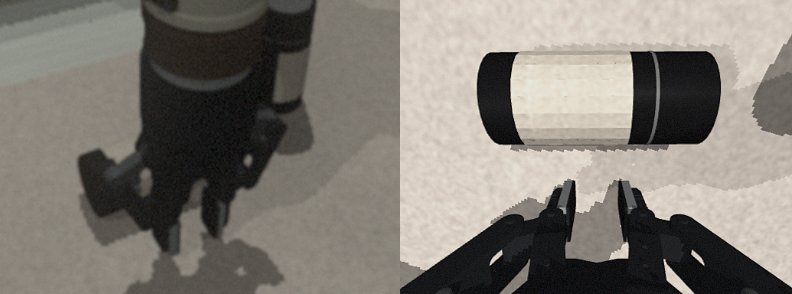

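The wrist view shows the bottle square to and centred on the fingers (bottle centre column about 599, fingers 597). The fingertips are just above the bench, so I'll start a slow push.

```bash
python3 -m inch '[-1,5,0,0,0,0,35, -3,10,0,0,0,0,35, -4,14,0,0,0,0,35, -5,19,0,0,0,0,35, -7,24,0,0,0,0,35, -8,29,0,0,0,0,35, -9,34,0,0,0,0,35, -11,38,0,0,0,0,35]'
python3 -m inch '[-1,5,0,0,0,-0.005,35, -3,10,0,0,0,-0.01,35, -4,14,0,0,0,-0.015,35, -5,19,0,0,0,-0.02,35, -6,24,0,0,0,-0.025,35, -8,29,0,0,0,-0.03,35, -9,34,0,0,0,-0.03,35, -10,39,0,0,0,-0.03,35]'
python3 - <<'E'
from fit import *
r=[.549,.066,.2145]
o=bot.get_obs();p=o["eef_pos"];print(rel(r,[p[0],p[1],.2145]),o["ft_force"])
v=views("bottle",("scene","side"),near([.585,-.11],.07))
for w in v:
  b=fit([.585,-.11,.25],BT(.025),[w]);print(b,rel(r,b[0]))
cv2.imwrite("pics/w3.png",cv2.resize(bot.camera("wrist"),(392,294)))
E
```

```text
clock: 3.13
eef_pos: [0.605, -0.1812, 0.0334]
tool_rot: [0.603, 0.797, 0.0, 0.0]
ft_force: [1.0, -0.0, 0.4]
grip_width: 0.0297
grasp_force: 0.0
clock: 3.8
eef_pos: [0.5948, -0.1425, 0.0333]
tool_rot: [0.615, 0.788, 0.0, -0.0]
ft_force: [-0.4, -0.1, 0.2]
grip_width: 0.0298
grasp_force: 0.0
[ 0.0004 -0.2134  0.    ] [-0.44494925 -0.13805491  0.24121987]
(array([ 0.5841, -0.1026,  0.2004]), np.float64(0.408)) [-0.0016 -0.1722 -0.0141]
(array([ 0.5818, -0.1042,  0.2632]), np.float64(1.777)) [-0.0042 -0.1733  0.0487]
```

View pics/w3.png

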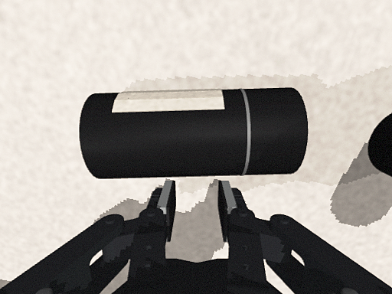

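The bottle is rolling (label turned to its upper edge, centred at column 194) and still square to the fingers. I'll keep pushing.

```bash
python3 -m inch '[-1,5,0,0,0,-0.005,35, -2,10,0,0,0,-0.01,35, -3,15,0,0,0,-0.015,35, -4,20,0,0,0,-0.02,35, -5,24,0,0,0,-0.025,35, -6,29,0,0,0,-0.03,35, -7,34,0,0,0,-0.03,35, -9,39,0,0,0,-0.03,35]'
python3 -m inch '[-1,4,0,0,0,0,35, -2,8,0,0,0,0,35, -3,12,0,0,0,0,35, -3,16,0,0,0,0,35, -4,20,1,0,0,0,35, -5,24,2,0,0,0,35, -6,28,3,0,0,0,35, -7,32,3,0,0,0,35]'
python3 - <<'E'
from fit import *
r=[.549,.066,.2145]
o=bot.get_obs();p=o["eef_pos"];print(rel(r,[p[0],p[1],.2145]),o["ft_force"])
v=views("bottle",("wrist",),lambda *a:1)
g=[p[0]-.2123*.038,p[1]+.977*.038,.2145]
for w in v:
  b=fit(g,BT(.027),[w]);print(b,rel(r,b[0]))
cv2.imwrite("pics/w4.png",cv2.resize(bot.camera("wrist"),(392,294)))
E
```

```text
clock: 4.72
eef_pos: [0.5861, -0.1034, 0.0334]
tool_rot: [0.627, 0.779, 0.0, 0.0]
ft_force: [0.1, -1.4, -0.7]
grip_width: 0.0296
grasp_force: 0.3
clock: 5.38
eef_pos: [0.5791, -0.0717, 0.0366]
tool_rot: [0.627, 0.779, 0.0, 0.0]
ft_force: [-0.8, 0.6, 0.2]
grip_width: 0.0298
grasp_force: 0.0
[ 1.000e-04 -1.409e-01  0.000e+00] [-0.77447269  0.57714427  0.17603215]
(array([ 0.5646, -0.0357,  0.2671]), np.float64(0.02)) [-0.0064 -0.1027  0.0526]
```

View pics/w4.png

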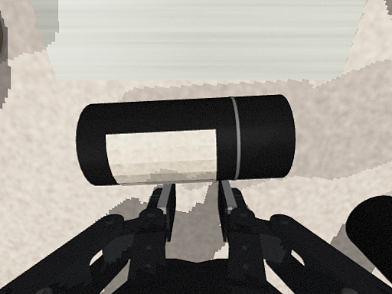

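The bottle is about 0.05 rad off square (right end ahead), just before the ramp. I'll widen the fingers so both bear on it and it lines up on the ramp.

```bash
python3 -m inch '[-1,3,-3,0,0,0,70, -2,7,-3,0,0,0,70, -2,10,-3,0,0,0,70, -3,14,-3,0,0,0,70, -4,17,-3,0,0,0,70, -5,21,-3,0,0,0,70, -5,24,-3,0,0,0,70, -6,28,-3,0,0,0,70]'
python3 -m inch '[-1,3,0,0,0,0,70, -2,7,0,0,0,0,70, -2,10,0,0,0,0,70, -3,14,0,0,0,0,70, -4,17,1,0,0,0,70, -5,21,1,0,0,0,70, -5,24,2,0,0,0,70, -6,28,2,0,0,0,70]'
python3 - <<'E'
from fit import *
r=[.549,.066,.2145]
o=bot.get_obs();p=o["eef_pos"];print(rel(r,[p[0],p[1],.2145]),o["ft_force"])
v=views("bottle",("wrist",),lambda *a:1)
g=[p[0]-.2123*.038,p[1]+.977*.038,.2145]
for w in v:
  b=fit(g,BT(.032),[w]);print(b,rel(r,b[0]))
cv2.imwrite("pics/w5.png",cv2.resize(bot.camera("wrist"),(392,294)))
E
```

```text
clock: 6.2
eef_pos: [0.5731, -0.0437, 0.0334]
tool_rot: [0.627, 0.779, 0.0, 0.0]
ft_force: [-0.1, -0.5, 0.6]
grip_width: 0.0601
grasp_force: 0.0
clock: 6.87
eef_pos: [0.5673, -0.016, 0.0357]
tool_rot: [0.627, 0.779, 0.0, 0.0]
ft_force: [1.0, -1.8, 1.2]
grip_width: 0.0601
grasp_force: 1.0
[ 0.0005 -0.084   0.    ] [ 1.02433601 -1.81202134  1.23889107]
(array([0.5508, 0.0191, 0.2174]), np.float64(0.018)) [-0.0082 -0.0462  0.0029]
```

View pics/w5.png

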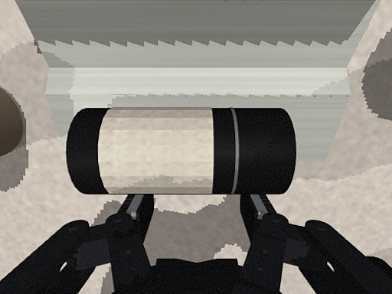

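On the ramp the bottle is now square (0.003 rad off), with its axis at y = -46 mm. I'll push it over the crest.

```bash
python3 -m inch '[-1,4,0,0,0,0,70, -2,8,1,0,0,0,70, -3,12,2,0,0,0,70, -3,16,3,0,0,0,70, -4,19,4,0,0,0,70, -5,22,4,0,0,0,70, -5,25,5,0,0,0,70, -6,28,5,0,0,0,70]'
python3 -m inch '[0,2,0,0,0,0,70, -1,4,0,0,0,0,70, -1,6,0,0,0,0,70, -1,6,0,0,0,0,70, -1,6,0,0,0,0,70, -1,6,0,0,0,0,70, -1,6,0,0,0,0,70]'
python3 - <<'E'
from fit import *
r=[.549,.066,.2145]
o=bot.get_obs();p=o["eef_pos"];print(rel(r,[p[0],p[1],.2145]),o["ft_force"])
v=views("bottle",("wrist","scene"),lambda K,W,r:np.linalg.norm(back(K,W,r["uv"],.03)[:2]-[.549,.06])<.08)
for w in v:
  b=fit([.545,.06,.2145],BT(.034),[w]);print(b,rel(r,b[0]))
cv2.imwrite("pics/w6.png",cv2.resize(bot.camera("wrist"),(392,294)))
E
```

```text
clock: 7.68
eef_pos: [0.5611, 0.0124, 0.0405]
tool_rot: [0.627, 0.779, 0.0, 0.0]
ft_force: [0.6, -0.9, 1.6]
grip_width: 0.0596
grasp_force: 0.4
clock: 8.27
eef_pos: [0.56, 0.0179, 0.0403]
tool_rot: [0.627, 0.779, -0.0, -0.0]
ft_force: [-0.4, -0.6, 0.8]
grip_width: 0.0602
grasp_force: 0.0
[ 0.0005 -0.0493  0.    ] [-0.41928017 -0.64427562  0.77579906]
(array([0.5404, 0.0664, 0.2148]), np.float64(0.012)) [-0.0083  0.0022  0.0003]
(array([ 0.5407,  0.0762, -0.0181]), np.float64(1.258)) [-0.0059  0.0117 -0.2326]
```

View pics/w6.png

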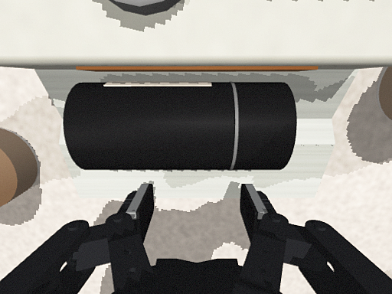

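The bottle lies in the V, free of the fingers (fit y = 2 mm, yaw 0, x = -8 mm). I'll back off, rise and locate the button.

```bash
python3 -m inch '[3,-15,0,0,0,0,70, 5,-25,10,0,0,0,70, 5,-25,50,0,0,0,70, 5,-25,90,0,0,0,70, 5,-25,130,0,0,0,0, 5,-25,150,0,0,0,0, 5,-25,150,0,0,0,0, 5,-25,150,0,0,0,0]'
cat > key.py <<'E'
from h import *
def ray(n):
    K,W=cam(n);bot.camera(n);q=bot.spot_point(n,"key_top")
    print(n,[(round(r["confidence"],2),np.round(r["uv"],1)) for r in q][:2])
    d=W[:3,:3]@np.linalg.inv(K)@np.array([*q[0]["uv"],1.]);return W[:3,3],d/np.linalg.norm(d)
def tri(rs):
    P=[np.eye(3)-np.outer(d,d) for c,d in rs]
    x=np.linalg.solve(sum(P),sum(p@c for p,(c,d) in zip(P,rs)))
    print(x.round(4),[round(float(np.linalg.norm(p@(x-c))),4) for p,(c,d) in zip(P,rs)])
E
python3 - <<'E'
from key import *
tri([ray(n) for n in("scene","side","wrist")])
print(bot.get_obs()["eef_pos"])
E
```

```text
clock: 9.18
eef_pos: [0.5662, -0.0074, 0.1928]
tool_rot: [0.627, 0.779, 0.002, 0.002]
ft_force: [-0.3, 0.2, -1.2]
grip_width: 0.0116
grasp_force: 0.0
scene [(0.51, array([303.5, 130.4]))]
side [(0.75, array([193.9, 156.7]))]
wrist []Traceback (most recent call last):
  File "<stdin>", line 2, in <module>
  File "key.py", line 5, in ray
    d=W[:3,:3]@np.linalg.inv(K)@np.array([*q[0]["uv"],1.]);return W[:3,3],d/np.linalg.norm(d)
                                           ~^^^
IndexError: list index out of range
```

```bash
python3 -m inch '[-44,75,-2,0,0,0,0, -44,75,-2,0,0,0,0, -44,75,-2,0,0,0,0, -44,75,-2,0,0,0,0]'
python3 - <<'E'
from key import *
a,b,c=[ray(n) for n in("scene","side","wrist")]
tri([a,b,c]);tri([a,b]);tri([b,c]);tri([a,c])
for z in(.066,.072,.078): print(z,(c[0]+c[1]*(z-c[0][2])/c[1][2]).round(4))
print(bot.get_obs()["eef_pos"])
cv2.imwrite("pics/w7.png",bot.camera("wrist"))
E
```

```text
clock: 9.82
eef_pos: [0.5194, 0.0697, 0.1874]
tool_rot: [0.626, 0.78, -0.001, -0.001]
ft_force: [0.1, 0.0, 0.2]
grip_width: 0.0001
grasp_force: 0.0
scene [(0.42, array([304.6, 134.6]))]
side [(0.49, array([191.3, 159.3]))]
wrist [(0.92, array([263.6, 116.7]))]
[0.5102 0.1357 0.0782] [0.0025, 0.0019, 0.0017]
[0.5086 0.138  0.0762] [0.0016, 0.0016]
[0.5107 0.1348 0.0767] [0.001, 0.001]
[0.5118 0.1354 0.0832] [0.0005, 0.0005]
0.066 [0.5121 0.1345 0.066 ]
0.072 [0.5119 0.1346 0.072 ]
0.078 [0.5117 0.1348 0.078 ]
[0.52164582 0.0670186  0.18819714]
```

View pics/w7.png

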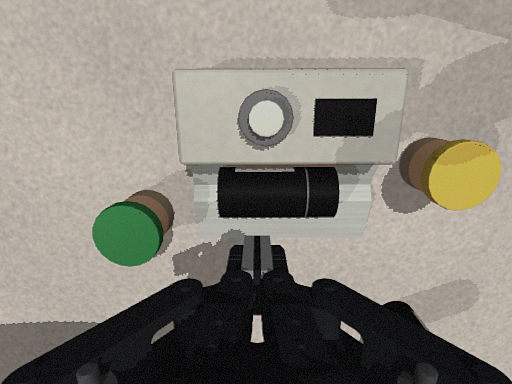

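The wrist view shows the button at (266,118) and the bottle whole on the rest at (278,192). The button is at (0.512, 0.134), with its top near 77 mm.

```bash
python3 -m inch '[-10,67,0,0,0,0,0, -10,67,0,0,0,0,0, -10,67,-30,0,0,0,0, -10,67,-60,0,0,0,0, -10,67,-75,0,0,0,0, -10,67,-75,0,0,0,0, -10,67,-75,0,0,0,0]'
python3 -m inch '[0,0,-3,0,0,0,0, 0,0,-6,0,0,0,0, 0,0,-9,0,0,0,0, 0,0,-12,0,0,0,0, 0,0,-12,0,0,0,0]'
```

```text
clock: 10.75
eef_pos: [0.5107, 0.1344, 0.1126]
tool_rot: [0.628, 0.779, -0.001, -0.001]
ft_force: [0.6, 0.5, 0.1]
grip_width: 0.0
grasp_force: 0.0
clock: 11.17
eef_pos: [0.5119, 0.135, 0.1018]
tool_rot: [0.627, 0.779, 0.001, 0.001]
ft_force: [0.5, 0.6, 2.5]
grip_width: -0.0003
grasp_force: 1.3
```

```bash
python3 -m inch '[0,0,-1,0,0,0,0, 0,0,-2,0,0,0,0, 0,0,-2,0,0,0,0]'; python3 -m inch '[0,0,-1,0,0,0,0, 0,0,-2,0,0,0,0, 0,0,-2,0,0,0,0]'
```

```text
clock: 11.42
eef_pos: [0.5119, 0.135, 0.0999]
tool_rot: [0.627, 0.779, 0.001, 0.001]
ft_force: [2.0, -1.1, 4.4]
grip_width: 0.0003
grasp_force: 1.9
clock: 11.67
eef_pos: [0.5119, 0.135, 0.0981]
tool_rot: [0.627, 0.779, 0.001, 0.001]
ft_force: [1.4, -0.7, 6.3]
grip_width: -0.0001
grasp_force: 2.9
```

```bash
python3 -m inch '[0,0,-1,0,0,0,0, 0,0,-2,0,0,0,0, 0,0,-2,0,0,0,0]'
```

```text
clock: 11.92
eef_pos: [0.5119, 0.135, 0.0978]
tool_rot: [0.627, 0.779, 0.001, 0.001]
ft_force: [-3.3, -2.1, 17.5]
grip_width: -0.0001
grasp_force: 8.6
```

The button has hit its stop (17 N). I'll release it and check.

```bash
python3 -m inch '[0,0,5,0,0,0,0, 0,0,20,0,0,0,0, 0,0,50,0,0,0,0, 0,0,90,0,0,0,0, 0,-40,90,0,0,0,0, 5,-70,90,0,0,0,0, 5,-70,90,0,0,0,0, 5,-70,90,0,0,0,0]'
python3 - <<'E'
from fit import *
r=[.549,.066,.2145]
print(bot.get_obs()["ft_force"])
v=views("bottle",("wrist","side"),lambda K,W,r:np.linalg.norm(back(K,W,r["uv"],.03)[:2]-[.541,.066])<.05)
for w in v:
  b=fit([.541,.066,.2145],BT(.033),[w]);print(b,rel(r,b[0]))
cv2.imwrite("pics/f.png",np.hstack([cv2.resize(bot.camera(n),(400,300)) for n in("side","wrist")]))
E
```

```text
clock: 12.58
eef_pos: [0.5151, 0.064, 0.1845]
tool_rot: [0.628, 0.778, -0.001, -0.001]
ft_force: [-1.0, -0.1, -0.3]
grip_width: 0.0001
grasp_force: 0.0
[-0.96503117 -0.09040496 -0.33147046]
(array([0.5405, 0.0659, 0.2175]), np.float64(0.016)) [-0.0083  0.0017  0.003 ]
(array([0.5409, 0.0631, 0.2226]), np.float64(0.037)) [-0.0085 -0.0011  0.0081]
```

View pics/f.png

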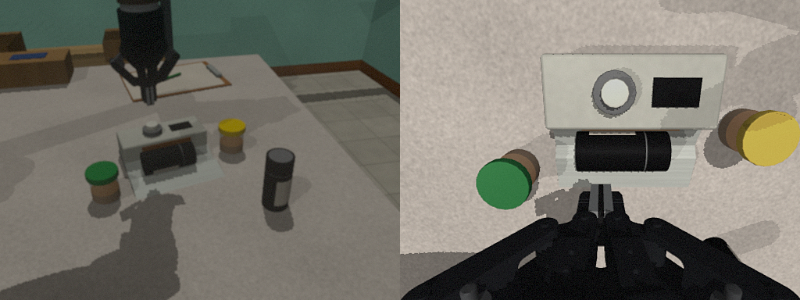

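The bottle lies in the V at (622,152), the bystanders are in place, and the robot is clear.

```bash
python3 -c "from workcell import bot; print(bot.job_done())"
```

```text
the job is handed in; nothing more can be done
None
```

The bottle was rolled up the ramp and lies in the V (about 8 mm off the middle along it, within 0.01 rad of parallel), the button was pressed to its stop and released, and the job is handed in; no verdict was returned.

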